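Draw the catch tray out under the bench pin

TASK

Get the bench pin ready for filing: with the fingertips alone, push the brass doming block sideways along the bench until it stands wholly out of the catch tray's way, and turn the brass button in front of the tray down flat, to either side. Only then hook a fingertip behind the tray's front lip and draw the tray fully out to its stop under the pin. Do not grip, lift or tip anything, do not let the tray run into the block, and leave the other tools where they lie.

Things in the scene. Friction and masses are not known exactly. Their poses are not given: they have to be found in the camera images.
- station: bench-pin station screwed to the bench: low wooden housing 130 deep (x) x 260 wide (y) x 66 mm high on a base board 14 mm thick, 300 mm wide. Origin: centre of the housing's underside, on the bench. -x points out of its front (towards the robot), the way the tray comes out; y along its width, z up. Housing front at x = -65 mm, base board's front edge at x = -113 mm
- pin_end (a point): middle of the front end of the wooden bench pin, 56 mm above the bench; axes as the station's. The pin, 50 mm wide (y) and 16 mm thick, juts 77 mm out of the housing's front over the tray at 48 to 64 mm height, centred at y = +30 mm of the station. It is fixed
- catch_tray (a joint): travel in m of the aluminium catch tray out of the station along the station's -x: 0 fully home, 0.100 fully out at its stop. It stays where it is left and needs 1.5 to 2 N. The tray reaches from y = -105 to +105 mm of the station; its floor is 20 mm above the bench
- tray_lip (a point): middle of the tray's front lip (moves with it), 42 mm above the bench; axes as the station's. The lip is an upright wall 3 mm thick with a 5 mm rolled edge on top, 105 mm to either side along y, 20 to 44 mm above the bench. Home, its outer face is at x = -112 mm of the station, its inner edge at -107; when fully out, 100 mm farther
- tray_well (a point): middle of the open well behind the lip (moves with the tray), on the tray's floor, 20 mm above the bench and 50 mm to the -y side of the tray's middle; axes as the station's. With the tray home the well is 41 mm long (x), from the lip to the housing's front, and 24 mm deep, open from above all along y except under the bench pin
- turn_button (a joint): angle in rad of the brass turn button, a bar 10 x 5 mm standing just in front of the lip: 0 upright, positive leans to the station's -y, negative to its +y; stops at 1.57 either way, where it lies flat along the base board's edge. Short of 1.38 it still bars the tray. Its screw is stiff: it stays where it is put and takes about 1 N at the stud
- screw (a point): screw about which the turn button turns, axis along the station's x: at x = -116.5, y = -80, z = 6 mm of the station. It does not move
- stud (a point): centre of the brass thumb stud at the free end of the turn button, 46 mm from the screw: 11 mm in diameter, axis along the station's x, sticking 15 mm forward of the bar (7.5 mm to either side of this point). Button upright: 52 mm above the bench, 10 mm above the lip; flat: 6 mm above the bench
- doming_block: brass doming block, a 42 mm cube with round hollows in its faces, about 0.6 kg, standing loose on the bench in the tray's way. Origin: centre of its underside
- needle_file: needle file with a wooden handle, 21x200x21 mm, lying along y on the station's top. Origin: middle of its length, underside. Not part of the job
- pliers: small pliers with blue handles, 49x140x12 mm, lying well to the left of the station. Origin: middle, underside. Not part of the job
- tweezers: steel tweezers, 17x150x9 mm, lying just left of the station. Origin: middle, underside. Not part of the job
- flux_tin: small round black tin, 41 mm in diameter, 24 mm high, to the right of the station. Origin: centre of its underside. Not part of the job
- enamel_dish: shallow round metal dish, 75 mm in diameter, 15 mm high, near the bench's front edge. Origin: centre of its underside. Not part of the job
- punch_box: letter punch set in its black holder, 38x72x61 mm, near the bench's front edge to the left. Origin: centre of its underside. Not part of the job
Things that resemble listed ones, but are neither listed nor needed, are in the scene too. What is meant by the doming_block is not black, orange or turquoise, and is the smaller of those in its own colour.

How it is judged:
By the outcome, as a careful person would: the job done as asked, in the order asked, and still so for the second after the job is handed in, with the robot touching nothing.
It also fails if it takes over 58 s, if anything falls off the work surface, if the arm or the gripper's body presses on something with over 40 N, if the wrist force passes 120 N, or if a joint passes its speed limit or range.

ROBOT

A 6-joint arm with a two-finger parallel gripper is mounted at the origin on a cart in front of the work surface, level with it; the furniture and walls round the work are solid. World frame = base frame: x ahead of the robot, y to its left, z up, the work surface at z = 0. Lengths are in m, angles in degrees, forces in N, time in s.
With the tool pointing down it reaches from about 0.275 to 0.825 m from the base axis. Payload 4.9 kg.
Tool frame: the origin (TCP) lies midway between the tips of the shut fingers; the grasp point (between the pads) lies 19 mm behind it (robot.grip_depth is the distance from the TCP to the grasp point, in m); z points along the fingers, y is the direction in which the jaws open and shut (so a half turn about z gives the same grasp; the last joint's range is limited). The gripper opens to 85 mm and grips with 20 to 120 N. Pads are 22 mm wide; open, the fingers measure 114 mm over their backs; the gripper's body (76 mm by 85 mm) begins 54 mm behind the grasp point. The pads swing forward as they close: fully open they stand 13 mm farther back than shut.
Start: joints at [-81.773, 18.69, -11.035, 60.275, 0, 82.311], TCP at [0.151, -0.529, 0.231] pointing down, gripper open.
Joint ranges: [-152.03, 152.03], [-55.5, 102.48], [-74.3, 77.21], [-110.64, 120.58], [-84.22, 78.4], [-180, 180]. Speed limits (degrees/s): [147.25, 147.25, 180, 180, 180, 180].

INTERFACE

Orientations are given as [roll, pitch, yaw] about the fixed x, y, z axes, in that order (R = Rz(yaw) Ry(pitch) Rx(roll)).
In Python, from plant import sensors, vision, workorder, robot gives the robot as it stands. The module is installed in compiled form; this text tells all that it offers.
- The arm moves only by the shell command python3 -m jog 'ROWS' [FORCE]. ROWS is JSON, one flat list of numbers, 7 for each row, row after row: the finger opening in mm, from 0 to 85.4, then the shift along the tool's x, y, z in units of 40 mm (1.0 is 40 mm), then the turn, a rotation vector about the tool's x, y, z in rad. A call has 1 to 12 rows; each row is the pose to reach, as a shift and turn from the pose commanded when the call began, along the tool's axes at that moment; what a row does not reach only later rows make up. A row lasts 1/10 s, in which the tool goes at most 50 mm and 8.59 degrees, less where a joint would pass 70% of its speed; a pose out of reach is approached as far as the arm can. A call with a gripper value outside its range is refused whole. The fingers move at their own pace and stop on an object; FORCE is the grip in N (left out, the last holds). Time passes only in rows, so rows that repeat a pose let the fingers close. It gives the time, the measured TCP pose, the force and the opening at its end, in the units of the state.
- sensors.get_state(): the state, without advancing time (a new reading comes with each control period).
- vision.capture(name): name is "side" or "top"; returns (picture, depth): 420x560x3 uint8, red, green, blue; 420x560 float32, m along the optical axis (not along the pixel's ray), 0 where there is no reading.
- vision.camera_info(name): a dict with "fx", "fy", "cx", "cy" (pixels), "R" (3x3) and "t" (3): a world point X has camera coordinates R X + t. Camera axes: x right, y down, z forward; pixel columns grow to the right and rows downward; lengths in m; the calibration is good to about 2 mm. A picture is of the moment at which its call begins. camera_info takes no time and is no camera call.
- workorder.sign_off(): hands the job in, once; it reports no verdict.
The state is a dict: "time": time; "joints": joint angles; "qd": joint speeds; "joint_efforts": joint torques, N m; "tcp_pos": TCP position; "tool_rot": TCP orientation; "wrist_force": force on the tool from outside, world axes, zero at the start; "moment": the same for the moment, N m; "finger_gap": finger opening in m.
Only numpy, scipy, OpenCV 4.12 (cv2) and the standard library are available. Lean on these libraries where they do the work, as an engineer would, in place of code of your own. Each camera call takes 0.05 s, during which the arm holds its last target.

## Working session

There is one attempt and no reset: what is moved stays moved. The work goes in short steps, Python scripts to look and compute and a shell command to move; the robot and the scene stay as the last step left them, time stands still between calls to the robot, and variables do not carry over. Pictures are saved under pics/ and viewed, and the job is handed in when it is done.

```bash
mkdir -p pics; cat > h.py <<'E'
import numpy as np, cv2
from plant import sensors, vision, workorder, robot
def cap(n,name):
    p,d=vision.capture(n); cv2.imwrite(f'pics/{name}.png',p[:,:,::-1]); np.save(f'pics/{name}.npy',d); return p,d
def px2w(n,u,v,d):
    c=vision.camera_info(n); X=np.array([(u-c['cx'])/c['fx']*d,(v-c['cy'])/c['fy']*d,d]); return np.array(c['R']).T@(X-np.array(c['t']))
def w2px(n,X):
    c=vision.camera_info(n); x=np.array(c['R'])@np.array(X)+np.array(c['t']); return c['fx']*x[0]/x[2]+c['cx'],c['fy']*x[1]/x[2]+c['cy']
def at(n,name,u,v):
    d=np.load(f'pics/{name}.npy')[v-1:v+2,u-1:u+2]; d=d[d>0]; return px2w(n,u,v,np.median(d)) if len(d) else None
def onz(n,u,v,z):
    a=px2w(n,u,v,.1);b=px2w(n,u,v,1.); return a+(b-a)*(z-a[2])/(b[2]-a[2])
E
python3 - <<'E'
from h import *
cap('top','t0');cap('side','s0')
print(sensors.get_state())
E
```

```text
{'time': 0.1, 'joints': array([-8.17725554e+01,  1.87295116e+01, -1.10846481e+01,  6.02762264e+01,
       -1.00984402e-04,  8.23094428e+01]), 'qd': array([ 0.08290519, -0.06469289,  0.10642312,  0.06869418,  0.06400145,
       -0.05937387]), 'joint_efforts': array([ 5.30971956e-04, -4.44238901e+01,  2.63037443e+01,  7.87782337e-03,
       -1.83335674e-04,  5.12913573e-06]), 'tcp_pos': array([ 0.15076579, -0.52839287,  0.23057593]), 'tool_rot': array([-1.79910413e+02, -1.19956384e-02,  1.59179925e+01]), 'wrist_force': array([ 0.12578341, -0.22568902, -0.14321999]), 'moment': array([0.06026655, 0.01239751, 0.00609771]), 'finger_gap': 0.08563643606475907}
```

View pics/t0.png

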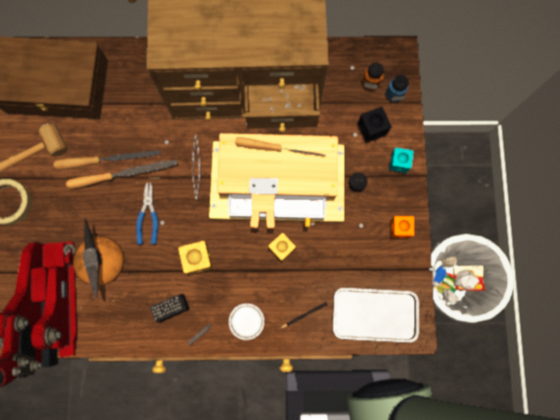

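View pics/s0.png

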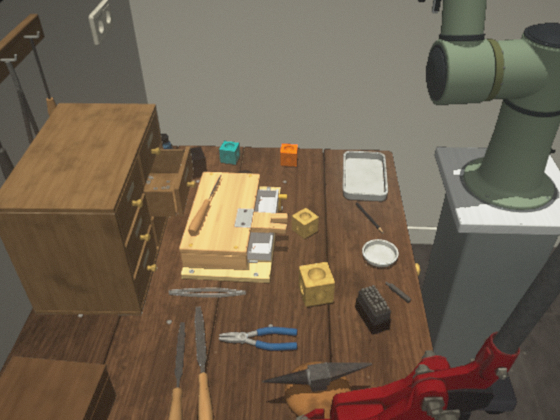

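Candidates for the doming block, by top-picture pixel: large brass cube (194,257), small brass cube (282,246), black (375,123), turquoise (402,159), orange (403,226). By the description I choose the smaller brass one at (282,246). I'll check it in a crop.

```bash
python3 - <<'E'
from h import *
p=cv2.imread('pics/t0.png')
c=cv2.resize(p[120:290,170:360],None,fx=4,fy=4,interpolation=cv2.INTER_CUBIC)[:600]
cv2.imwrite('pics/t0c.png',c)
s=cv2.imread('pics/s0.png')
cv2.imwrite('pics/s0c.png',cv2.resize(s[165:315,170:350],None,fx=4,fy=4,interpolation=cv2.INTER_CUBIC))
for n in('top','side'):
    c=vision.camera_info(n);print(n,c['fx'],c['cx'],c['cy'],-np.array(c['R']).T@c['t'],np.round(c['R'],2).tolist())
for u,v in[(194,257),(282,246),(308,223),(262,222),(240,207),(300,212)]:print(u,v,at('top','t0',u,v))
E
```

```text
top 534.638490746624 282.22407551773284 213.09366706270933 [0.35034548 0.20973878 1.18545684] [[-0.01, -1.0, 0.01], [-0.98, 0.01, -0.19], [0.19, -0.01, -0.98]]
side 541.743773530363 289.12566156782407 215.97376049779493 [0.51428168 1.09548258 0.80400868] [[-1.0, -0.03, 0.01], [-0.02, 0.65, -0.76], [0.02, -0.76, -0.65]]
194 257 [0.48151871 0.38530178 0.04054108]
282 246 [0.50500578 0.19626732 0.03100869]
308 223 [0.55114636 0.14019171 0.05473021]
262 222 [ 0.5642524   0.24046735 -0.00168001]
240 207 [0.59419715 0.28862149 0.02206426]
300 212 [0.58259862 0.15531221 0.01844721]
```

View pics/t0c.png

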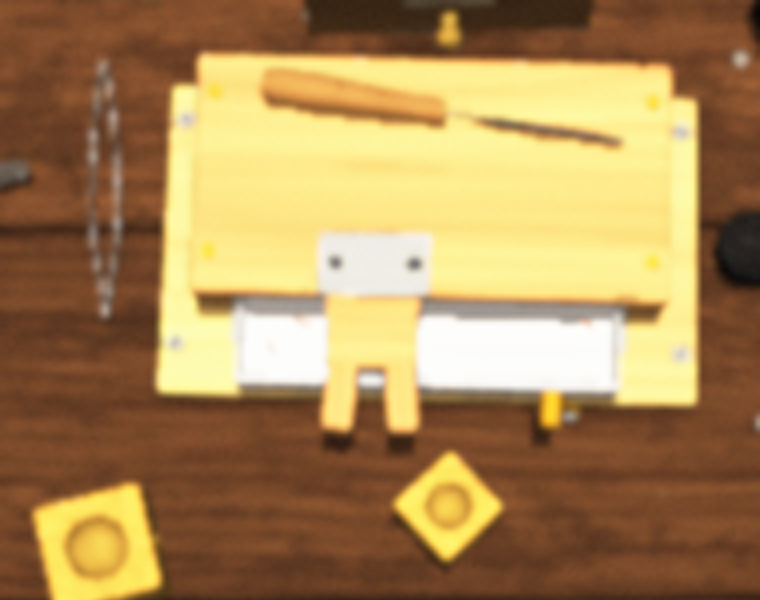

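View pics/s0c.png

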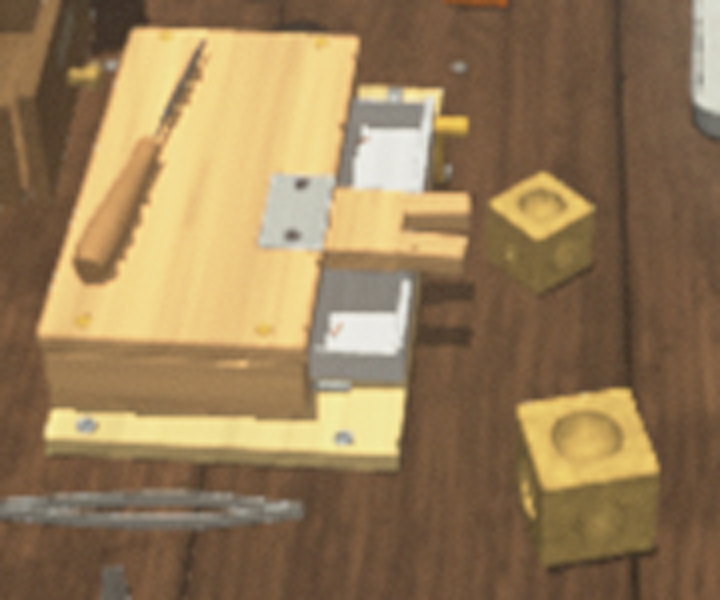

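```bash
cat >> h.py <<'E'
def crop(u,v,x0,y0,s): return (u+.5)/s-.5+x0,(v+.5)/s-.5+y0
E
python3 - <<'E'
from h import *
f=lambda u,v,z:onz('top',*crop(u,v,170,120,4),z)
L=f(157,391,.014);R=f(696,405,.014);BL=f(172,86,.014);BR=f(697,99,.014)
print('base',L,R,BL,BR)
for u,v in[(201,56),(672,66),(193,293),(662,303)]:print('top',f(u,v,.066))
print('pin',[f(*q,.064) for q in[(322,430),(350,432),(386,432),(418,432)]])
print('lip',[f(*q,.044) for q in[(238,385),(616,392)]])
print('stud',[f(*q,.052) for q in[(551,392),(551,428),(541,412),(563,412)]])
print('block',[f(*q,.042)[:2] for q in[(450,452),(393,506),(447,562),(503,506)]])
g=lambda u,v,z:onz('side',*crop(u,v,170,165,4),z)
print('side block',[g(*q,.042)[:2] for q in[(541,172),(488,212),(540,241),(595,208)]])
print('side pin',[g(*q,.064)[:2] for q in[(469,194),(467,262)]])
print('side base',[g(*q,.014)[:2] for q in[(399,457),(45,443)]])
print('side stud',[g(*q,.0575)[:2] for q in[(434,117),(468,117)]])
yaw=np.arctan2(-(R-L)[0],-(R-L)[1]) ;print(yaw)
E
```

```text
base [0.57279648 0.35827935 0.014     ] [0.56257954 0.05811123 0.014     ] [0.75053359 0.35270381 0.014     ] [0.74093959 0.05185105 0.014     ]
top [0.7499213  0.33072815 0.066     ]
top [0.74265543 0.07201718 0.066     ]
top [0.61632694 0.33329125 0.066     ]
top [0.6090268  0.08137021 0.066     ]
pin [array([0.54154333, 0.26402603, 0.064     ]), array([0.54034987, 0.24915372, 0.064     ]), array([0.54020087, 0.23002867, 0.064     ]), array([0.54006839, 0.2130227 , 0.064     ])]
lip [array([0.57008253, 0.31061995, 0.044     ]), array([0.5646586 , 0.10531138, 0.044     ])]
stud [array([0.56342275, 0.14115031, 0.052     ]), array([0.54372239, 0.14151926, 0.052     ]), array([0.55250343, 0.14674464, 0.052     ]), array([0.55241229, 0.13488798, 0.052     ])]
block [array([0.53268353, 0.195847  ]), array([0.50351072, 0.22681286]), array([0.47306454, 0.19802557]), array([0.50302668, 0.16758229])]
side block [array([0.50146963, 0.16583404]), array([0.52997965, 0.20106793]), array([0.50162806, 0.22395165]), array([0.47192014, 0.19564527])]
side pin [array([0.53999539, 0.21249443]), array([0.53929313, 0.2667879 ])]
side base [array([0.56996941, 0.35710954]), array([0.74689759, 0.35365294])]
side stud [array([0.56194524, 0.13832476]), array([0.54291742, 0.13763493])]
0.03402426125932014
```

The crop confirms the choice: the small brass cube, at crop (448,507), stands diamond-wise at about (0.502, 0.197) and is clearly smaller than the cube at crop (97,545). The stud at crop (551,410) leans slightly to +y. I'll push the block to -y, with its corner between two slightly open fingers.

```bash
cat >> h.py <<'E'
from scipy.spatial.transform import Rotation as Ro
O=np.array([.6800,.2045,0]); YAW=-.030
def st(x,y,z=0): return O+np.array([np.cos(YAW)*x-np.sin(YAW)*y,np.sin(YAW)*x+np.cos(YAW)*y,z])
def go(p,yaw=None):
    s=sensors.get_state(); R=Ro.from_euler('xyz',s['tool_rot'],degrees=True)
    d=R.inv().apply(np.array(p)-s['tcp_pos'])/.04
    r=np.zeros(3)
    if yaw is not None: r=(R.inv()*Ro.from_euler('xyz',[180,0,yaw],degrees=True)).as_rotvec()
    print('shift',np.round(d,2),'turn',np.round(r,3))
E
python3 - <<'E'
from h import *
for a in [(-.1165,-.08),(-.1265,-.08),(-.086,-.05),(-.212,-.105),(-.212,.105),(-.142,.03)]: print(a,st(*a))
go((.40,-.05,.23),90)
E
```

```text
(-0.1165, -0.08) [0.56115278 0.12803047 0.        ]
(-0.1265, -0.08) [0.55115728 0.12833043 0.        ]
(-0.086, -0.05) [0.59253892 0.15710211 0.        ]
(-0.212, -0.105) [0.46494587 0.10590629 0.        ]
(-0.212, 0.105) [0.47124492 0.3158118  0.        ]
(-0.142, 0.03) [0.53896376 0.23874586 0.        ]
shift [ 9.27 -9.79  0.03] turn [-1.000e-03 -1.000e-03 -1.293e+00]
```

```bash
python3 -m jog '[28,9.27,-9.79,0,0,0,-1.293, 28,9.27,-9.79,0,0,0,-1.293, 28,9.27,-9.79,0,0,0,-1.293, 28,9.27,-9.79,0,0,0,-1.293, 28,9.27,-9.79,0,0,0,-1.293, 28,9.27,-9.79,0,0,0,-1.293, 28,9.27,-9.79,0,0,0,-1.293, 28,9.27,-9.79,0,0,0,-1.293, 28,9.27,-9.79,0,0,0,-1.293, 28,9.27,-9.79,0,0,0,-1.293, 28,9.27,-9.79,0,0,0,-1.293, 28,9.27,-9.79,0,0,0,-1.293]'; python3 -c "
from h import *
go((.50,.247,.20),90)"
```

```text
time: 1.3
tcp_pos: [0.4012, -0.0468, 0.2311]
tool_rot: [180.0, -0.1, 90.4]
wrist_force: [0.0, -0.6, -0.7]
finger_gap: 0.0278
shift [7.33 2.53 0.79] turn [ 0.    -0.001  0.008]
```

```bash
python3 -m jog '[28,7.33,2.53,0.75,0,0,0.008, 28,7.33,2.53,0.75,0,0,0.008, 28,7.33,2.53,0.75,0,0,0.008, 28,7.33,2.53,0.75,0,0,0.008, 28,7.33,2.53,0.75,0,0,0.008, 28,7.33,2.53,0.75,0,0,0.008, 28,7.33,2.53,0.75,0,0,0.008, 28,7.33,2.53,0.75,0,0,0.008, 28,7.33,2.53,0.75,0,0,0.008, 28,7.33,2.53,0.75,0,0,0.008]'; python3 - <<'E'
from h import *
go((.50,.247,.006),90)
cap('top','t1');cap('side','s1')
p=cv2.imread('pics/t1.png')[150:290,200:380];q=cv2.imread('pics/s1.png')[165:315,200:380]
cv2.imwrite('pics/c1.png',np.vstack([cv2.resize(p,(540,420))[:300],cv2.resize(q,(540,450))[:300]]))
E
```

```text
time: 2.3
tcp_pos: [0.5009, 0.2407, 0.2014]
tool_rot: [-180.0, 0.0, 89.4]
wrist_force: [0.3, -0.6, -0.0]
finger_gap: 0.0282
shift [ 0.16 -0.02  4.89] turn [-0.001  0.001 -0.01 ]
```

View pics/s1.png

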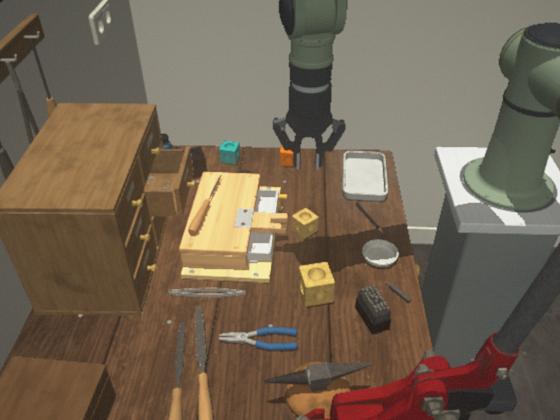

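```bash
python3 - <<'E'
from h import *
d=np.load('pics/s1.npy')
vv,uu=np.mgrid[100:172,265:355]
P=np.array([px2w('side',u,v,d[v,u]) for u,v in zip(uu.ravel(),vv.ravel()) if .5<d[v,u]])
m=(abs(P[:,0]-.5)<.1)&(abs(P[:,1]-.24)<.06)&(P[:,2]>.15)
P=P[m]
for z in np.arange(.19,.34,.01):
    q=P[(P[:,2]>=z)&(P[:,2]<z+.01)]
    if len(q): print(round(z-.2014,3),len(q),q[:,0].min().round(3),q[:,0].max().round(3),q[:,1].max().round(3))
E
```

```text
Traceback (most recent call last):
  File "h.py", line 6, in px2w
    c=vision.camera_info(n); X=np.array([(u-c['cx'])/c['fx']*d,(v-c['cy'])/c['fy']*d,d]); return np.array(c['R']).T@(X-np.array(c['t']))
ValueError: time passes only in moves, steps and waits
```

```bash
sed -i 's/^def cap/_C={n:vision.camera_info(n) for n in ("top","side")}\ndef cap/; s/c=vision.camera_info(n);/c=_C[n];/' h.py; python3 - <<'E'
from h import *
d=np.load('pics/s1.npy')
vv,uu=np.mgrid[100:172,265:355]
P=np.array([px2w('side',u,v,d[v,u]) for u,v in zip(uu.ravel(),vv.ravel()) if .5<d[v,u]])
m=(abs(P[:,0]-.5)<.1)&(abs(P[:,1]-.24)<.06)&(P[:,2]>.15)
P=P[m]
for z in np.arange(.19,.34,.01):
    q=P[(P[:,2]>=z)&(P[:,2]<z+.01)]
    if len(q): print(round(z-.2014,3),len(q),q[:,0].min().round(3),q[:,0].max().round(3),q[:,1].max().round(3))
print(sensors.get_state()['time'])
E
```

```text
-0.001 13 0.48 0.52 0.252
0.009 61 0.473 0.526 0.255
0.019 68 0.473 0.526 0.254
0.029 59 0.473 0.526 0.255
0.039 77 0.46 0.539 0.255
0.049 194 0.453 0.547 0.256
0.059 166 0.449 0.552 0.258
0.069 181 0.445 0.556 0.26
0.079 223 0.438 0.561 0.26
0.089 290 0.435 0.565 0.262
0.099 403 0.435 0.565 0.264
0.109 266 0.454 0.547 0.261
0.119 67 0.461 0.538 0.255
0.129 150 0.464 0.536 0.279
0.139 221 0.463 0.536 0.28
2.4
```

```bash
python3 -m jog '[20,0.15,0,3,0,0,-0.01, 20,0.15,0,3,0,0,-0.01, 20,0.15,0,3,0,0,-0.01, 20,0.15,0,4.49,0,0,-0.01, 20,0.15,0,4.49,0,0,-0.01, 20,0.15,0,4.49,0,0,-0.01, 20,0.15,0,4.49,0,0,-0.01]'; python3 - <<'E'
from h import *
go((.501,.200,.022),90)
go((.501,.082,.022),90)
cap('side','s2')
q=cv2.imread('pics/s2.png')[90:290,190:390]
cv2.imwrite('pics/c2.png',cv2.resize(q,(600,600),interpolation=cv2.INTER_CUBIC))
E
```

```text
time: 3.1
tcp_pos: [0.5025, 0.2485, 0.0234]
tool_rot: [179.9, -0.0, 90.1]
wrist_force: [0.2, 0.8, -0.1]
finger_gap: 0.0203
shift [-1.21 -0.04  0.04] turn [ 0.002 -0.001  0.001]
shift [-4.16 -0.04  0.03] turn [ 0.002 -0.001  0.001]
```

View pics/c2.png

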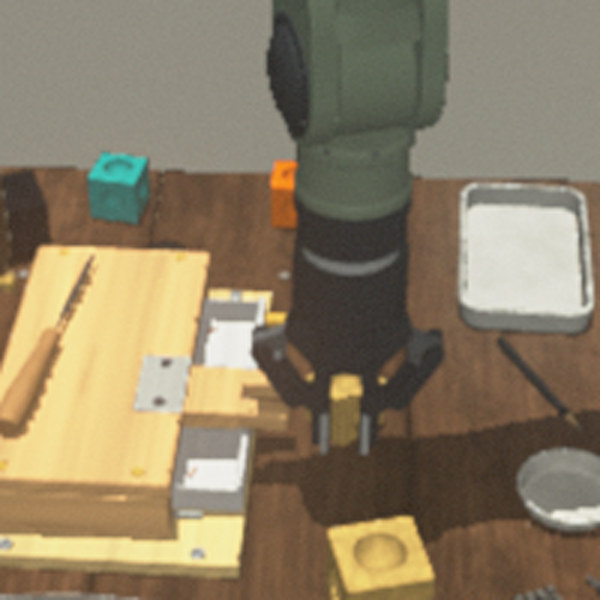

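The fingers at crop (322,432) and (366,432) stand either side of the block's near corner at (345,440), clear of the pin with no force. I'll push gently.

```bash
python3 -m jog '[20,-0.15,0,0,0,0,0, 20,-0.3,0,0,0,0,0, 20,-0.45,0,0,0,0,0, 20,-0.6,0,0,0,0,0, 20,-0.75,0,0,0,0,0, 20,-0.9,0,0,0,0,0, 20,-1.05,0,0,0,0,0, 20,-1.2,0,0,0,0,0, 20,-1.35,0,0,0,0,0, 20,-1.5,0,0,0,0,0, 20,-1.65,0,0,0,0,0, 20,-1.8,0,0,0,0,0]'; python3 - <<'E'
from h import *
cap('side','s3');cap('top','t3')
q=cv2.imread('pics/s3.png')[120:270,230:380];p=cv2.imread('pics/t3.png')[170:320,230:380]
cv2.imwrite('pics/c3.png',np.hstack([cv2.resize(x,(400,400),interpolation=cv2.INTER_CUBIC) for x in(q,p)]))
E
```

```text
time: 4.35
tcp_pos: [0.502, 0.1779, 0.0223]
tool_rot: [179.9, -0.2, 90.2]
wrist_force: [-0.6, 6.6, 3.2]
finger_gap: 0.0199
```

View pics/c3.png

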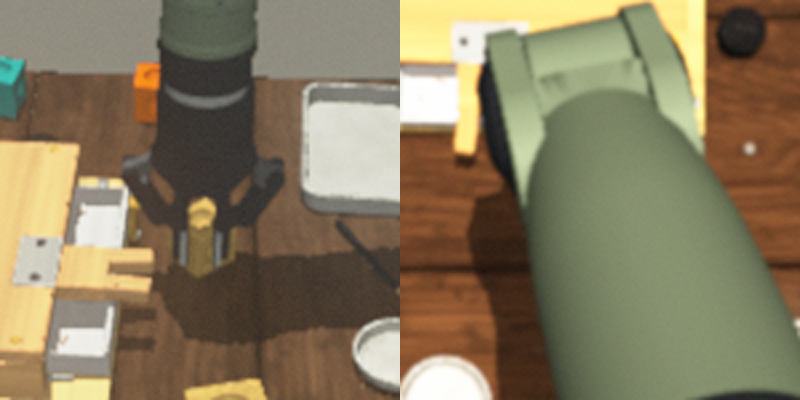

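The block's corner at left crop (202,265) stays centred between the fingers, so I'll continue to y ≈ 0.08.

```bash
python3 -m jog '[20,-0.2,0,0,0,0,0, 20,-0.4,0,0,0,0,0, 20,-0.6,0,0,0,0,0, 20,-0.8,0,0,0,0,0, 20,-1.0,0,0,0,0,0, 20,-1.2,0,0,0,0,0, 20,-1.4,0,0,0,0,0, 20,-1.6,0,0,0,0,0, 20,-1.8,0,0,0,0,0, 20,-2.0,0,0,0,0,0, 20,-2.2,0,0,0,0,0, 20,-2.4,0,0,0,0,0]'; python3 - <<'E'
from h import *
cap('side','s4')
q=cv2.imread('pics/s4.png')[120:270,230:380]
cv2.imwrite('pics/c4.png',np.hstack([cv2.resize(x,(600,600),interpolation=cv2.INTER_CUBIC) for x in(q,)]))
E
```

```text
time: 5.65
tcp_pos: [0.5019, 0.0821, 0.0222]
tool_rot: [180.0, -0.3, 90.2]
wrist_force: [0.2, 7.7, 6.5]
finger_gap: 0.0202
```

View pics/c4.png

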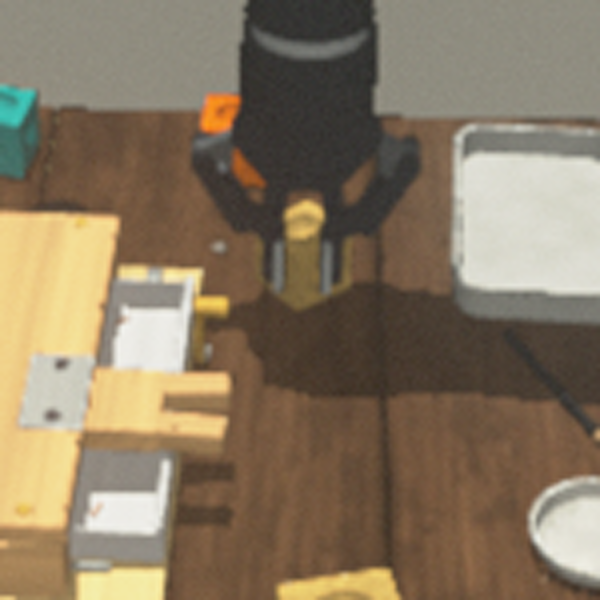

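```bash
python3 -m jog '[20,0.3,0,0,0,0,0, 20,0.6,0,0,0,0,0, 20,0.6,0,-1,0,0,0, 0,0.6,0,-2,0,0,0, 0,0.6,0,-3,0,0,0, 0,0.6,-3,-3,0,0,0, 0,0.6,-3,-3,0,0,0, 0,0.6,-3,-3,0,0,0, 0,0.6,-3,-3,0,0,0, 0,0.6,-3,-3,0,0,0]'; python3 - <<'E'
from h import *
cap('side','s5');cap('top','t5')
q=cv2.imread('pics/s5.png')[140:260,240:340];p=cv2.imread('pics/t5.png')[190:290,260:380]
cv2.imwrite('pics/s5c.png',cv2.resize(q,None,fx=5,fy=5,interpolation=cv2.INTER_CUBIC))
cv2.imwrite('pics/t5c.png',cv2.resize(p,None,fx=5,fy=5,interpolation=cv2.INTER_CUBIC))
E
```

```text
time: 6.7
tcp_pos: [0.3821, 0.1048, 0.1419]
tool_rot: [179.9, 0.0, 90.2]
wrist_force: [0.7, 0.4, -0.0]
finger_gap: -0.0001
```

View pics/s5c.png

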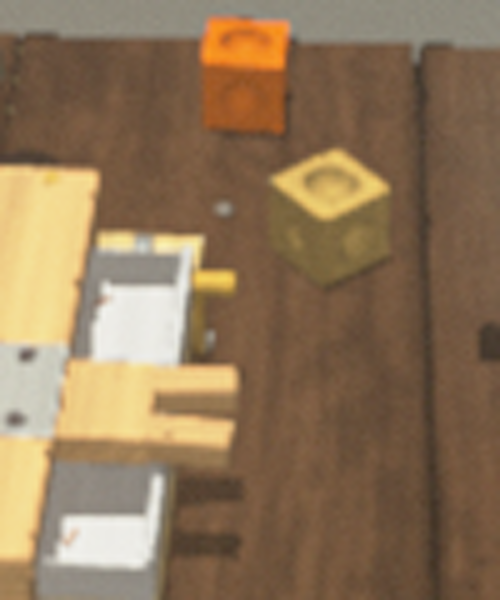

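View pics/t5c.png

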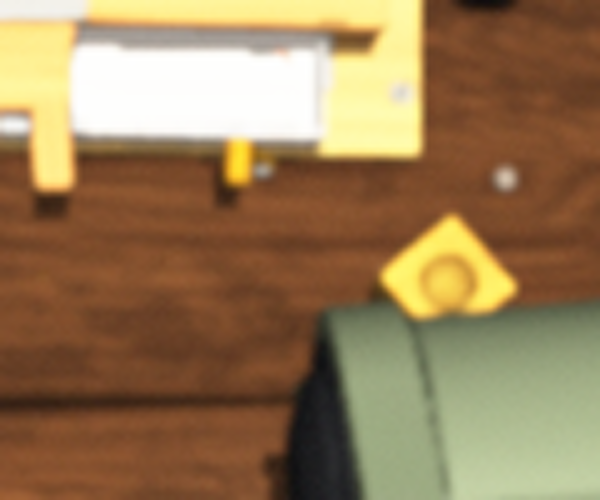

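```bash
python3 - <<'E'
from h import *
f=lambda u,v,z:onz('top',*crop(u,v,260,190,5),z)
g=lambda u,v,z:onz('side',*crop(u,v,240,140,5),z)
print('block',f(380,280,.042),f(452,213,.042),f(519,287,.042),'side',[g(*q,.042)[:2] for q in[(335,148),(268,184),(325,222),(390,188)]])
print('stud',f(238,186,.05),f(238,140,.05),f(226,170,.05),f(251,170,.05),g(215,271,.056))
print('screw',f(263,171,.006),g(208,338,.006))
s=st(-.1265,-.08); print(s)
go((.546,.105,.14),90);go((.546,.105,.035),90)
E
```

```text
block [0.50345759 0.0807916  0.042     ] [0.53245426 0.04869287 0.042     ] [0.49992725 0.02085639 0.042     ] side [array([0.49823748, 0.01876493]), array([0.5300344 , 0.04952245]), array([0.50267642, 0.07866339]), array([0.47194349, 0.05061147])]
stud [0.54368409 0.14178338 0.05      ] [0.5638566  0.14140687 0.05      ] [0.55072507 0.14683345 0.05      ] [0.55064188 0.13603967 0.05      ] [0.55201437 0.13576405 0.056     ]
screw [0.557907   0.12781047 0.006     ] [0.55587195 0.12232949 0.006     ]
[0.55115728 0.12833043 0.        ]
shift [0.   4.07 0.05] turn [0.002 0.    0.002]
shift [0.   4.07 2.68] turn [0.002 0.    0.002]
```

```bash
python3 -m jog '[0,0.12,3.97,0,0,0,0, 0,0.12,3.97,0,0,0,0, 0,0.12,3.97,0,0,0,0, 0,0.12,3.97,0,0,0,0, 0,0.12,3.97,0,0,0,0, 0,0.12,3.97,1.2,0,0,0, 0,0.12,3.97,2.0,0,0,0, 0,0.12,3.97,2.68,0,0,0, 0,0.12,3.97,2.68,0,0,0, 0,0.12,3.97,2.68,0,0,0]'; python3 - <<'E'
from h import *
cap('side','s6')
q=cv2.imread('pics/s6.png')[130:250,240:360]
cv2.imwrite('pics/s6c.png',cv2.resize(q,None,fx=5,fy=5,interpolation=cv2.INTER_CUBIC))
go((.542,.160,.032),90)
E
```

```text
time: 7.8
tcp_pos: [0.5391, 0.1094, 0.0347]
tool_rot: [-179.9, 0.0, 90.1]
wrist_force: [-0.5, -1.5, 0.9]
finger_gap: -0.0
shift [1.26 0.04 0.09] turn [ 0.001 -0.     0.002]
```

View pics/s6c.png

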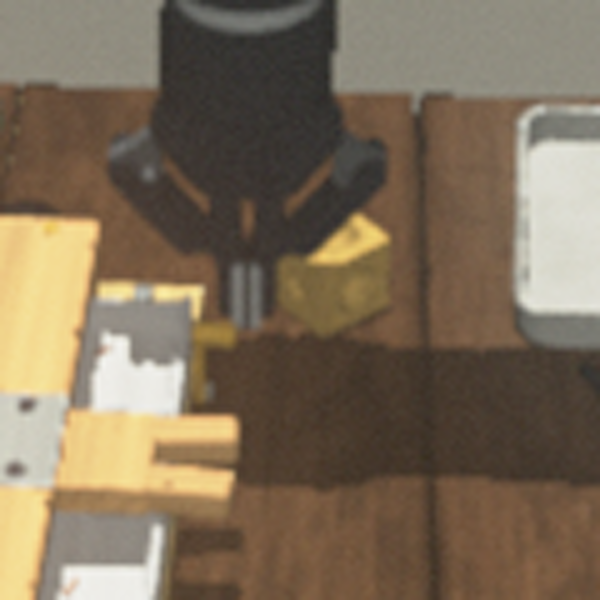

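```bash
python3 -m jog '[0,0.1,0.05,0.15,0,0,0, 0,0.2,0.06,0.15,0,0,0, 0,0.3,0.06,0.15,0,0,0, 0,0.4,0.06,0.15,0,0,0, 0,0.5,0.06,0.15,0,0,0, 0,0.6,0.06,0.15,0,0,0, 0,0.7,0.06,0.15,0,0,0, 0,0.8,0.06,0.15,0,0,0, 0,0.9,0.06,0.15,0,0,0, 0,0.97,0.06,0.15,0,0,0, 0,0.97,0.06,0.15,0,0,0]'; python3 - <<'E'
from h import *
cap('side','s7')
q=cv2.imread('pics/s7.png')[130:250,240:360]
cv2.imwrite('pics/s7c.png',cv2.resize(q,None,fx=5,fy=5,interpolation=cv2.INTER_CUBIC))
E
```

```text
time: 8.95
tcp_pos: [0.5421, 0.1478, 0.028]
tool_rot: [-179.9, 0.1, 90.1]
wrist_force: [0.2, -4.4, -2.3]
finger_gap: -0.0002
```

View pics/s7c.png

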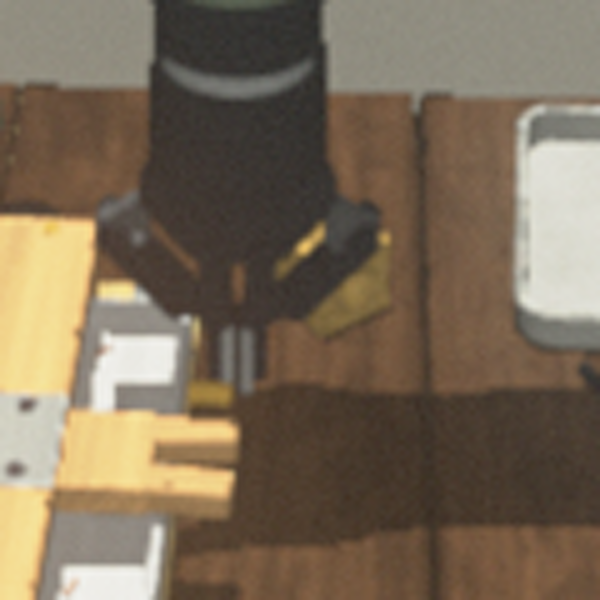

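The stud at crop (212,395) has followed to about 50°. Next: back off, lift, go above it and press down.

```bash
python3 -m jog '[0,-0.2,0,0,0,0,0, 0,-0.2,0,-0.9,0,0,0, 0,-0.2,0,-0.9,0,0,0, 0,0.6,0,-0.9,0,0,0, 0,0.6,0,-0.9,0,0,0, 0,0.6,0,-0.6,0,0,0, 0,0.6,0,-0.4,0,0,0, 0,0.6,0,-0.25,0,0,0, 0,0.6,0,-0.1,0,0,0, 0,0.6,0,0.05,0,0,0, 0,0.6,0,0.2,0,0,0, 0,0.6,0,0.3,0,0,0]'; python3 -m jog '[0,0,0,0.05,0,0,0, 0,0,0,0.1,0,0,0, 0,0,0,0.15,0,0,0, 0,0,0,0.17,0,0,0]'; python3 - <<'E'
from h import *
cap('side','s8')
q=cv2.imread('pics/s8.png')[130:250,240:360]
cv2.imwrite('pics/s8c.png',cv2.resize(q,None,fx=5,fy=5,interpolation=cv2.INTER_CUBIC))
E
```

```text
time: 10.2
tcp_pos: [0.5424, 0.1719, 0.0157]
tool_rot: [-180.0, 0.0, 90.1]
wrist_force: [-0.4, 0.8, 0.1]
finger_gap: -0.0
time: 10.6
tcp_pos: [0.5429, 0.1723, 0.0105]
tool_rot: [180.0, -0.0, 90.1]
wrist_force: [-3.4, -0.6, 11.4]
finger_gap: -0.0002
```

View pics/s8c.png

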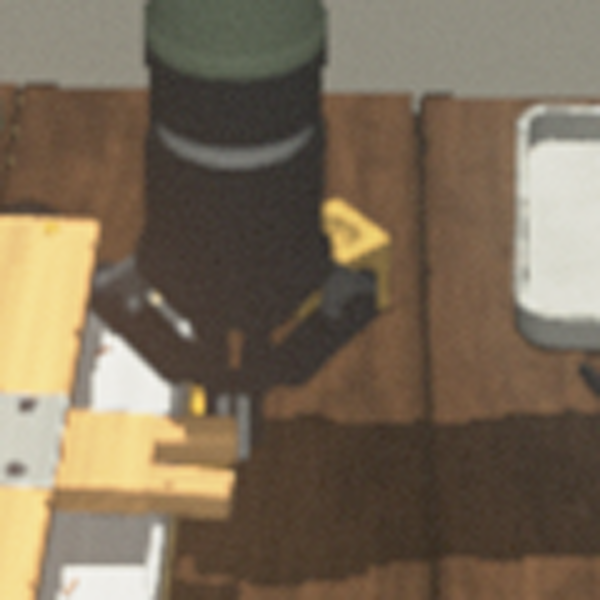

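```bash
python3 -m jog '[0,0,0,-1,0,0,0, 0,0,0,-2,0,0,0, 0,0,0,-3,0,0,0, 0,0,-3.8,-3.3,0,0,0, 0,0,-3.8,-3.3,0,0,0, 0,0,-3.8,-3.3,0,0,0, 0,0,-3.8,-3.3,0,0,0, 0,0,-3.8,-3.3,0,0,0]'; python3 - <<'E'
from h import *
cap('side','s9');cap('top','t9')
q=cv2.imread('pics/s9.png')[140:260,220:340];p=cv2.imread('pics/t9.png')[170:290,230:350]
cv2.imwrite('pics/s9c.png',cv2.resize(q,None,fx=5,fy=5,interpolation=cv2.INTER_CUBIC))
cv2.imwrite('pics/t9c.png',cv2.resize(p,None,fx=5,fy=5,interpolation=cv2.INTER_CUBIC))
go((.592,.157,.14),180)
E
```

```text
time: 11.45
tcp_pos: [0.3899, 0.172, 0.1422]
tool_rot: [179.9, 0.0, 90.2]
wrist_force: [1.1, 0.3, 0.4]
finger_gap: -0.0002
shift [-0.39  4.99  0.07] turn [ 0.002  0.002 -1.569]
```

View pics/s9c.png

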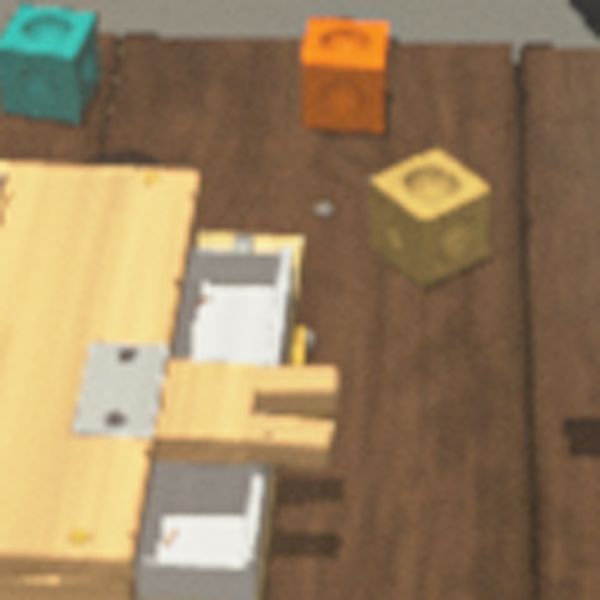

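View pics/t9c.png

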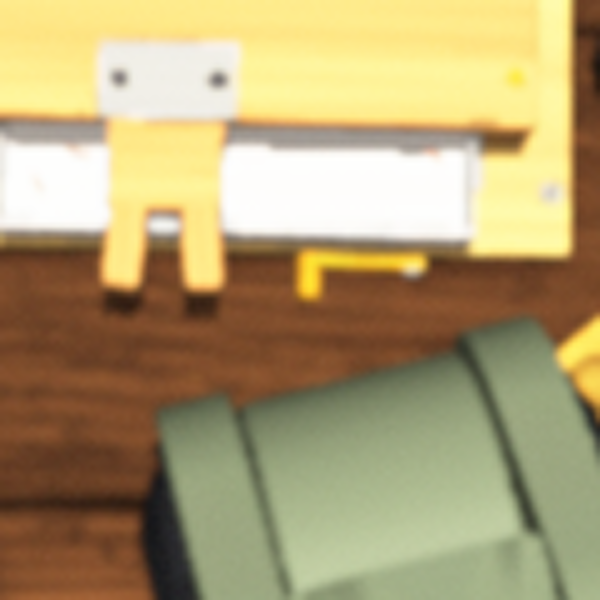

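The button at top crop (300–425,255–298) lies flat to +y, its screw at (413,268). The block at side crop (430,215) is clear. Next is the tray.

```bash
python3 -m jog '[0,-0.39,4.99,0,0,0,-1.569, 0,-0.39,4.99,0,0,0,-1.569, 0,-0.39,4.99,0,0,0,-1.569, 0,-0.39,4.99,0,0,0,-1.569, 0,-0.39,4.99,0,0,0,-1.569, 0,-0.39,4.99,0,0,0,-1.569, 0,-0.39,4.99,0,0,0,-1.569, 0,-0.39,4.99,0,0,0,-1.569, 0,-0.39,4.99,0,0,0,-1.569, 0,-0.39,4.99,0,0,0,-1.569, 0,-0.39,4.99,0,0,0,-1.569, 0,-0.39,4.99,0,0,0,-1.569]';  python3 - <<'E'
from h import *
go((.592,.157,.06),178.3)
go((.592,.157,.027),178.3)
E
```

```text
time: 12.75
tcp_pos: [0.5918, 0.1563, 0.1411]
tool_rot: [-180.0, 0.0, 180.0]
wrist_force: [-0.7, 0.6, 0.9]
finger_gap: -0.0
shift [-0.    0.02  2.03] turn [-0.     0.     0.029]
shift [-0.    0.02  2.85] turn [-0.     0.     0.029]
```

```bash
python3 -m jog '[0,0,0,1,0,0,0.029, 0,0,0,2,0,0,0.029, 0,0,0,2.0,0,0,0.029, 0,0,0,2.0,0,0,0.029]';  python3 - <<'E'
from h import *
cap('side','s10')
q=cv2.imread('pics/s10.png')[140:260,200:320]
cv2.imwrite('pics/s10c.png',cv2.resize(q,None,fx=5,fy=5,interpolation=cv2.INTER_CUBIC))
E
```

```text
time: 13.15
tcp_pos: [0.5903, 0.1565, 0.0613]
tool_rot: [-180.0, -0.1, 178.3]
wrist_force: [1.1, 0.2, -0.1]
finger_gap: 0.0001
```

View pics/s10c.png

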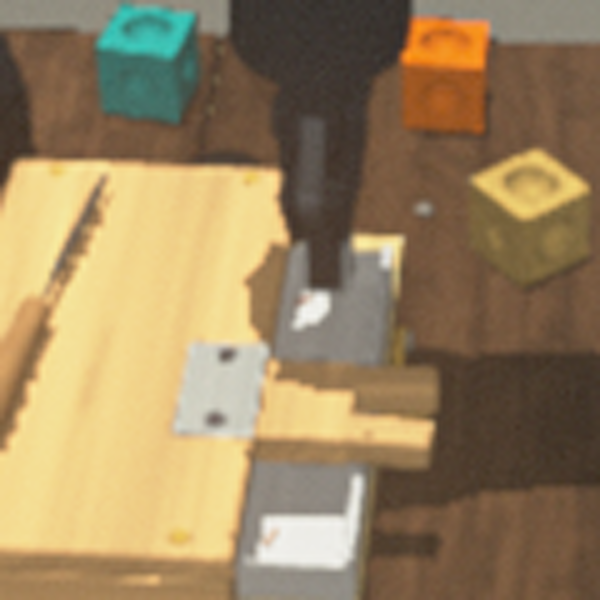

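The fingertip at crop (325,285) is over the well, midway between the housing (285) and the lip (390). Descend.

```bash
python3 -m jog '[0,0,0,0.3,0,0,0, 0,0,0,0.6,0,0,0, 0,0,0,0.85,0,0,0, 0,0,0,0.85,0,0,0]'; python3 -c "
from h import *
print(at('side','s10',283,190) , st(-.107,-.05))
go(st(-.096-.1,-.05,.027))"
```

```text
time: 13.6
tcp_pos: [0.5889, 0.1565, 0.026]
tool_rot: [-180.0, -0.2, 178.3]
wrist_force: [-1.1, -0.6, 1.0]
finger_gap: 0.0001
[0.55439138 0.04999108 0.00087881] [0.57154837 0.15773202 0.        ]
shift [ 2.66  0.02 -0.02] turn [0. 0. 0.]
```

```bash
python3 -m jog '[0,0.15,0,0,0,0,0, 0,0.3,0,0,0,0,0, 0,0.45,0,0,0,0,0, 0,0.6,0,0,0,0,0, 0,0.75,0,0,0,0,0, 0,0.9,0,0,0,0,0, 0,1.05,0,0,0,0,0, 0,1.2,0,0,0,0,0, 0,1.35,0,0,0,0,0, 0,1.5,0,0,0,0,0]'; python3 - <<'E'
from h import *
cap('side','s11')
q=cv2.imread('pics/s11.png')[140:260,200:320]
cv2.imwrite('pics/s11c.png',cv2.resize(q,None,fx=5,fy=5,interpolation=cv2.INTER_CUBIC))
E
```

```text
time: 14.6
tcp_pos: [0.5301, 0.1586, 0.0279]
tool_rot: [180.0, 0.0, 178.4]
wrist_force: [2.2, 0.6, 1.8]
finger_gap: 0.0
```

View pics/s11c.png

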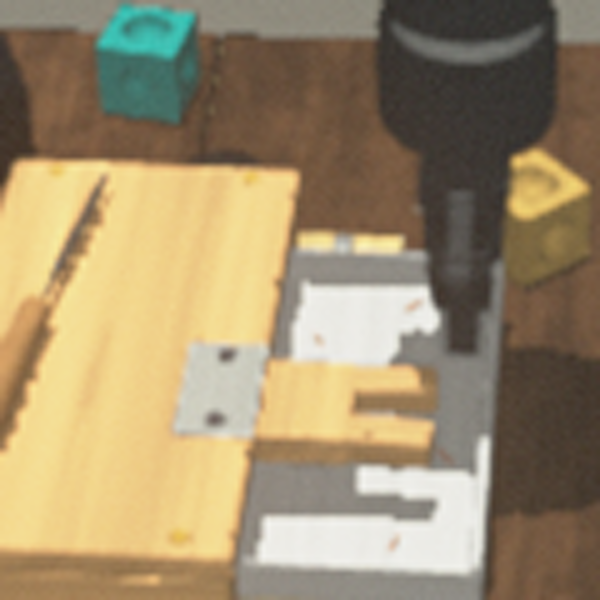

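```bash
python3 -m jog '[0,0.12,0,0,0,0,0, 0,0.24,0,0,0,0,0, 0,0.36,0,0,0,0,0, 0,0.48,0,0,0,0,0, 0,0.6,0,0,0,0,0, 0,0.72,0,0,0,0,0, 0,0.84,0,0,0,0,0, 0,0.94,0,0,0,0,0, 0,1.02,0,0,0,0,0, 0,1.07,0,0,0,0,0]'; python3 -m jog '[0,0.05,0,0,0,0,0, 0,0.1,0,0,0,0,0, 0,0.13,0,0,0,0,0]';python3 -m jog '[0,0.04,0,0,0,0,0, 0,0.08,0,0,0,0,0]'
```

```text
time: 15.65
tcp_pos: [0.4871, 0.1598, 0.0277]
tool_rot: [180.0, -0.0, 178.4]
wrist_force: [0.9, 0.6, 0.1]
finger_gap: 0.0
time: 15.95
tcp_pos: [0.4821, 0.1599, 0.0277]
tool_rot: [180.0, -0.0, 178.4]
wrist_force: [1.6, 0.7, 0.2]
finger_gap: 0.0001
time: 16.15
tcp_pos: [0.4814, 0.1599, 0.028]
tool_rot: [-180.0, 0.2, 178.3]
wrist_force: [9.4, 1.1, -7.1]
finger_gap: 0.0001
```

```bash
python3 -m jog '[0,0.04,0,0,0,0,0, 0,0.04,0,0,0,0,0]'; python3 -m jog '[0,-0.3,0,0,0,0,0, 0,-0.3,0,0,0,0,0, 0,-0.3,0,-1,0,0,0, 0,-0.3,0,-2,0,0,0, 0,-0.3,0,-3,0,0,0, 0,-0.3,0,-4,0,0,0]'; python3 -c "
from h import *
go((.35,-.2,.22))"
```

```text
time: 16.35
tcp_pos: [0.4814, 0.1599, 0.0282]
tool_rot: [-180.0, 0.4, 178.3]
wrist_force: [10.7, 0.2, -8.0]
finger_gap: -0.0001
time: 16.95
tcp_pos: [0.488, 0.1593, 0.1888]
tool_rot: [-180.0, -0.2, 178.3]
wrist_force: [1.7, -0.2, -1.4]
finger_gap: 0.0002
shift [ 3.19 -9.08 -0.77] turn [0. 0. 0.]
```

```bash
python3 -m jog '[0,3.19,-9,-0.7,0,0,0, 0,3.19,-9,-0.7,0,0,0, 0,3.19,-9,-0.7,0,0,0, 0,3.19,-9,-0.7,0,0,0, 0,3.19,-9,-0.7,0,0,0, 0,3.19,-9,-0.7,0,0,0, 0,3.19,-9,-0.7,0,0,0, 0,3.19,-9,-0.7,0,0,0, 0,3.19,-9,-0.7,0,0,0, 0,3.19,-9,-0.7,0,0,0, 0,3.19,-9,-0.7,0,0,0]'; python3 - <<'E'
from h import *
cap('side','s12');cap('top','t12')
p=cv2.imread('pics/t12.png')[120:300,170:370]
cv2.imwrite('pics/t12c.png',cv2.resize(p,(666,600),interpolation=cv2.INTER_CUBIC))
q=cv2.imread('pics/s12.png')[130:330,150:350]
cv2.imwrite('pics/s12c.png',cv2.resize(q,(600,600),interpolation=cv2.INTER_CUBIC))
E
```

```text
time: 18.05
tcp_pos: [0.3512, -0.1953, 0.2153]
tool_rot: [179.9, -0.1, 178.4]
wrist_force: [-1.3, -0.8, 0.1]
finger_gap: 0.0
```

View pics/t12c.png

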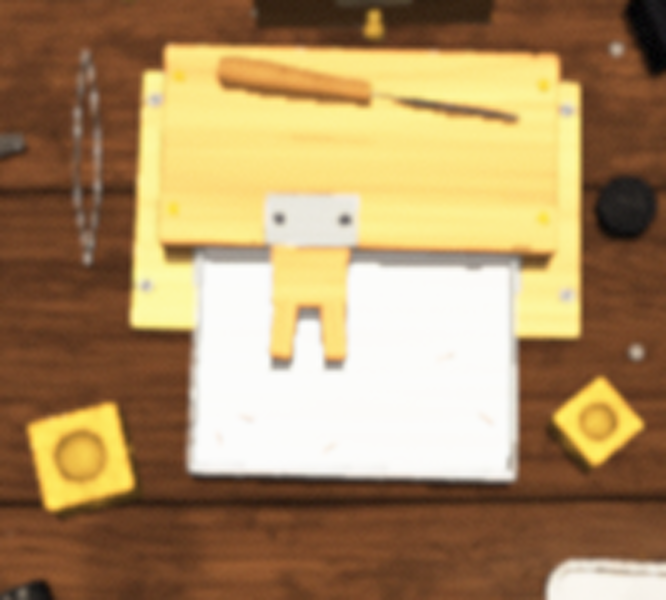

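View pics/s12c.png

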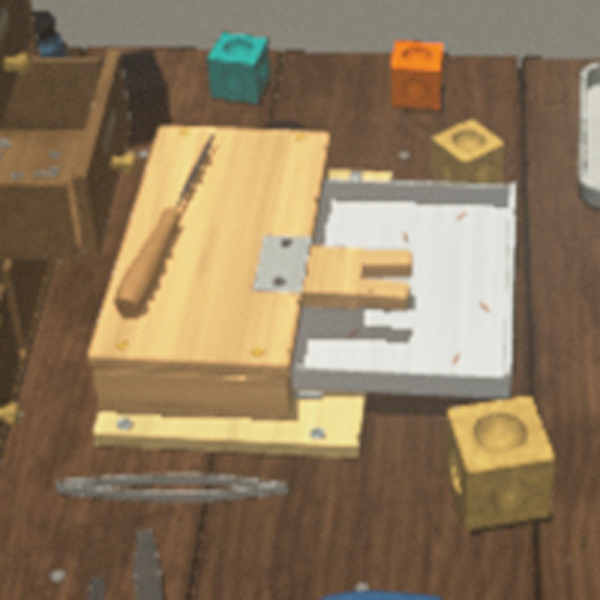

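```bash
python3 - <<'E'
from h import *
f=lambda u,v,z:onz('top',*crop(u,v,170,120,3.333),z)
print(f(189,473,.044),f(515,480,.044),st(-.212,.105),st(-.212,-.105),f(551,424,.042))
workorder.sign_off()
E
```

```text
[0.4707644  0.31557591 0.044     ] [0.46449409 0.10662054 0.044     ] [0.47124492 0.3158118  0.        ] [0.46494587 0.10590629 0.        ] [0.50072783 0.08223797 0.042     ]
the job is handed in; nothing more can be done
```

The job is done and handed in at about 18 s of the 58 s allowed.

- **Doming block:** I pushed the small brass block about 145 mm to the robot's right, with its corner between two slightly open fingertips. I never closed on it or lifted it. Its nearest corner stands about 24 mm outside the tray's edge (y ≈ 0.082 against 0.106).
- **Turn button:** I turned it to the station's +y side and pressed it to its stop, with about 11 N at the stud. A picture before the draw showed it lying flat.
- **Catch tray:** With the shut fingertips behind the lip, I drew the tray until it met its stop, where the force rose from about 1.6 to 10 N and it moved no further. In the last picture the lip's corners are within 1 mm of the calculated fully-out position.

The other tools looked unmoved in the last pictures, and the arm stood clear when I handed in. None of my checks failed or disagreed. The button is hidden under the tray in the last pictures, so I did not see it again after the draw.

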